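Turn a culture plate over onto the viewing stand

ROBOT

A 6-joint arm with a two-finger parallel gripper is mounted at the origin on the work surface. World frame = base frame: x ahead of the robot, y to its left, z up, the work surface at z = 0. Lengths are in m, angles in rad, forces in N, time in s.
With the tool pointing down it reaches from about 0.275 to 0.825 m from the base axis. Payload 4.9 kg.
Tool frame: the origin (TCP) lies midway between the tips of the shut fingers; the grasp point (between the pads) lies 19 mm behind it (bot.grip_depth is the distance from the TCP to the grasp point, in m); z points along the fingers, y is the line along which they close (so a half turn about z gives the same grasp; the last joint's range is limited). The gripper opens to 85 mm and grips with 20 to 120 N. Pads are 22 mm wide; open, the fingers measure 114 mm over their backs; the gripper's body (76 mm by 85 mm) begins 54 mm behind the grasp point. The pads swing forward as they close: fully open they stand 13 mm farther back than shut.
Start: joints at [-1.299, 0.326, -0.193, 1.052, 0, 1.437], TCP at [0.217, -0.505, 0.231] pointing down, gripper open.
Joint ranges: [-2.65, 2.65], [-0.97, 1.79], [-1.3, 1.35], [-1.93, 2.1], [-1.47, 1.37], [-3.14, 3.14]. Speed limits (rad/s): [2.57, 2.57, 3.14, 3.14, 3.14, 3.14].

INTERFACE

Orientations are given as a unit quaternion [w, x, y, z].
In Python, from cell import bot gives the robot as it stands. Calls block until the motion is done:
- bot.move_pose(position, orientation): joint-space move of the TCP to a pose.
- bot.move_linear(position, speed=0.15, rotation=None, until_force=None): straight line of the TCP; rotation=None keeps the orientation; speed is the mean speed in m/s. With until_force (N) it stops when the force on the tool has changed by that much, and returns True; else False.
- bot.goto_joints(angles): joint-space move.
- bot.set_gripper(opening, grasp_force=None): opening from 0.0 (shut) to 1.0 (fully open); grasp_force is the grip in N (None keeps the last); returns when the fingers have stopped.
- bot.wait(seconds).
- bot.solve_ik(position, orientation): joint angles nearest the present ones, or None.
- bot.camera(name): name is "side" or "top" or "wrist"; returns the picture (420x560x3 uint8, red, green, blue); there is no depth.
- bot.calibration(name): a dict with "mtx" (3x3 intrinsics, pixels), "extrinsics" (4x4, takes a point from world to camera coordinates); the wrist camera has in their place "hand_eye" (4x4, takes a point from camera to tool coordinates, whose origin is the TCP and whose axes are the flange's). Camera axes: x right, y down, z forward; pixel columns grow to the right and rows downward; lengths in m; the calibration is good to about 2 mm. A picture is of the moment at which its call begins: read the wrist's pose just before it. calibration takes no time and is no camera call.
A pose or a line that the arm cannot do raises bot.PlanningError and nothing moves.
- bot.close_job(): hands the job in; it is judged then, once.
Trained networks look in the newest picture that a camera, given by its name, has taken for a name from the list of things; names that differ only in an ending like _2 or _b are one class to them, and where a whole thing is asked for, a point or a joint stands for the part that bears it (a point fixed in the world has none). Each returns a list of dicts, best first, with "confidence" (0 to 1); they miss things now and then, are a little off and sometimes report something else, mostly with a low value. They report only what shows in the picture. A call takes as long as a camera call. They do not tell look-alikes from the thing itself.
- bot.search_frame(camera, thing): "bbox" ([left, top, width, height] in pixels, round what is visible of it).
Readings, each from a call of its own:
- bot.read_clock(): time.
- bot.read_joint_positions(): joint angles.
- bot.read_joint_vel(): joint speeds.
- bot.read_joint_efforts(): joint torques, N m.
- bot.read_position(): TCP position.
- bot.read_tool_rot(): TCP orientation.
- bot.read_ft_force(): force on the tool from outside, world axes, zero at the start.
- bot.read_moment(): the same for the moment, N m.
- bot.read_gripper_width(): opening from 0.0 (shut) to 1.0 (fully open).
- bot.read_finger_force(): force on a finger pad.
Only numpy, scipy, OpenCV 4.12 (cv2) and the standard library are available. Lean on these libraries where they do the work, as an engineer would, in place of code of your own. Each camera call takes 0.05 s, during which the arm holds its last target. There are 200 camera calls.

TASK

The culture plate has been lying with its wells facing down on the deck of the viewing stand. First draw the upright shield up out of the stand's slot and stand it in the empty open-topped holder; then turn the plate over by tipping up its overhanging edge, so that it leans back squarely against the stand's sloping bars with its wells showing, still standing on the deck. Do not let the plate fall off the stand, and leave everything else on the bench where it is.

Things in the scene. Friction and masses are not known exactly. Their poses are not given: they have to be found in the camera images.
- stand: Fixed grey metal viewing stand, 160 mm wide (y). Origin on the bench, mid-width, under the foot line of the sloping bars; z up, +x from deck to bars (away from the robot, yaw within 0.3 rad). Deck: solid block, x -108 to 0 mm, flat top at z = 60 mm, vertical front face at x = -108, free space before it.
- stand_foot (a point): Foot line of the backrest, at stand x = 0, y = 0, z = 60 mm. Backrest: two steel bars, 16 mm wide, at y = -34 and +34 mm, 115 mm long; their front faces start at this line and slope up and back (+x), 35 degrees from the vertical.
- stand_slot (a point): Middle of the shield's slot on the deck: stand x = -18, y = 0, z = 60 mm. The slot is two dark channels at the deck's sides (|y| 62 to 80 mm, z 60 to 110 mm), each of two fins 6 mm thick with a 9 mm gap; between the channels (124 mm) the deck is open. With the shield in place the plate cannot reach the bars.
- shield: Loose grey panel standing on the deck in the slot: 140 mm wide (its y, along the stand's y), 132 mm high, 6 mm thick (its x), with an aluminium grip rail along its whole top edge, 12 mm thick, from 120 to 132 mm above the origin. Origin at the middle of its bottom edge, z up. Mass 0.16 kg. It must rise 50 mm to leave the slot.
- plate: Loose white culture plate, a slab 120 (x) by 104 (y) by 12 mm (z), 0.10 to 0.18 kg. Origin at the centre of the face with twelve round amber wells; z points from that face into the slab. It starts wells down on the deck (z up), its x within 0.02 rad of the stand's, far edge 28 to 34 mm short of the bars' foot, centred within 4 mm.
- plate_face (a point): Centre of the face with the wells (= the plate's origin). Leaning properly on the bars, it is at about x = 25, z = 116 mm in the stand's frame, with the plate's z 125 degrees from straight up.
- plate_edge (a point): Middle of the plate's near lower edge (plate x = -60, z = 0), which overhangs the deck's front face by 40 to 46 mm with 60 mm of free height below. Lifted here from below and pushed on, the plate slides until its far edge stops at the foot of the bars, tips up about that edge, and past the vertical falls back onto the bars.
- holder: Fixed blue open-topped box for the shield, outside 54 (x) by 176 (y) by 90 mm high, walls and floor 5 mm, empty. Origin at the centre of its underside, on the bench, z up; yaw within 0.3 rad. The shield stands in it with its width along the holder's y and may lean on a wall. Holder and stand may each be on either side.
- tube_rack: Loose green tube rack with capped tubes, 90 x 160 x 96 mm high; origin at the centre of its underside. Leave alone.
- bottle: Loose amber reagent bottle, diameter 56 mm, 110 mm high; origin at the centre of its base. Leave alone.
- dishes: Loose stack of two clear round dishes, diameter 90 mm, 30 mm high; origin at the centre of its base. Leave alone.
- mouse: Loose black computer mouse, diameter 64 mm, 34 mm high; origin at the centre of its base. Leave alone.
- beaker: Loose clear beaker, diameter 70 mm, 90 mm high; origin at the centre of its base. Leave alone.
There are look-alikes about, which are no part of the job. Of the things that look like the holder, take the one that is nearest to the robot's base at the start.

How it is judged:
By the outcome, as a careful person would: the job done as asked, in the order asked, and still so for the second after the job is handed in, with the robot touching nothing.
It also fails if it takes over 59 s, if anything falls off the work surface, if the arm or the gripper's body presses on something with over 40 N, if the wrist force passes 120 N, or if a joint passes its speed limit or range.

## Working session

There is one attempt and no reset: what is moved stays moved. The work goes in short steps, each a Python script; the robot and the scene stay as the last script left them, time stands still between calls to the robot, and variables do not carry over. Pictures are saved under pics/ and viewed, at most 10 in all, crops included, and the job is handed in when it is done.

```bash
mkdir -p pics; ls; python3 - <<'E'
from cell import bot
import cv2,numpy as np
a=bot.camera("top");b=bot.camera("side")
for n,i in(("top",a),("side",b)):
    cv2.imwrite(f"pics/{n}0.png",cv2.cvtColor(i,cv2.COLOR_RGB2BGR))
for c in("top","side"):
    k=bot.calibration(c);print(c,np.round(k["mtx"],1).tolist(),np.round(k["extrinsics"],4).tolist())
    for t in("stand","holder","shield","plate"):
        print(t,[(np.round(d["bbox"]).tolist(),round(d["confidence"],2)) for d in bot.search_frame(c,t)])
print(bot.calibration("wrist"),bot.read_tool_rot(),bot.read_clock())
E
```

```text
pics
top [[489.4, 0.0, 272.1], [0.0, 489.4, 206.0], [0.0, 0.0, 1.0]] [[-0.0139, -0.9995, -0.0281, -0.1044], [-0.988, 0.0181, -0.1534, 0.6088], [0.1538, 0.0257, -0.9878, 1.3322], [0.0, 0.0, 0.0, 1.0]]
stand [([273.0, 141.0, 72.0, 88.0], 0.98)]
holder [([116.0, 176.0, 71.0, 35.0], 0.91), ([110.0, 110.0, 72.0, 47.0], 0.72), ([275.0, 143.0, 68.0, 84.0], 0.68)]
shield [([281.0, 164.0, 57.0, 27.0], 0.93), ([369.0, 204.0, 27.0, 26.0], 0.41)]
plate [([277.0, 185.0, 47.0, 51.0], 0.72)]
side [[393.0, 0.0, 275.7], [0.0, 393.0, 203.9], [0.0, 0.0, 1.0]] [[-0.9809, -0.1934, -0.0232, 0.5557], [-0.0783, 0.5006, -0.8621, 0.1521], [0.1783, -0.8438, -0.5061, 0.943], [0.0, 0.0, 0.0, 1.0]]
stand []
holder [([195.0, 245.0, 43.0, 88.0], 0.94), ([117.0, 242.0, 39.0, 89.0], 0.72)]
shield [([241.0, 138.0, 32.0, 56.0], 0.67)]
plate [([257.0, 176.0, 49.0, 25.0], 0.73)]
{'mtx': array([[350.78631143,   0.        , 284.89619215],
       [  0.        , 350.78631143, 204.88532362],
       [  0.        ,   0.        ,   1.        ]]), 'hand_eye': array([[-2.00377297e-04, -9.60580836e-01, -2.78000750e-01,
         7.12300835e-02],
       [ 9.99999376e-01,  1.13176024e-04, -1.11183834e-03,
        -7.03068704e-04],
       [ 1.09947362e-03, -2.78000799e-01,  9.60580214e-01,
        -1.40740571e-01],
       [ 0.00000000e+00,  0.00000000e+00,  0.00000000e+00,
         1.00000000e+00]])} [-4.14451456e-05  9.79485745e-01  2.01513457e-01  9.85879205e-06] 0.5
```

View pics/top0.png

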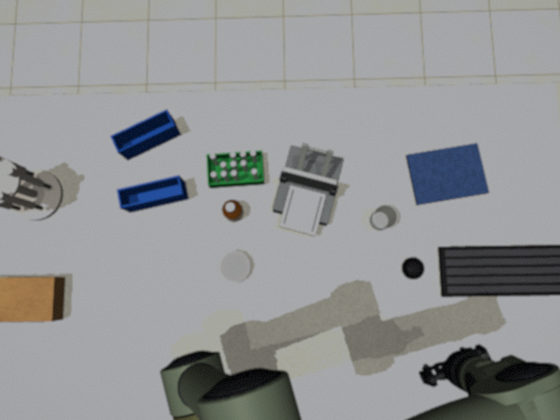

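View pics/side0.png

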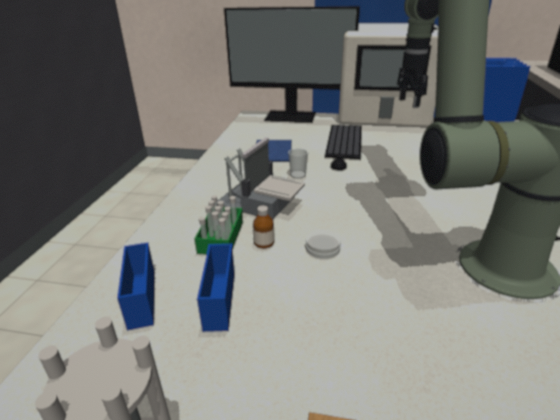

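The top view shows two blue open boxes, at (152,193) and (146,134). The robot base projects to about (234,430), so the nearer box at (152,193) is the holder. The flat blue mat at (447,173) is not a box. The stand is at (309,185), its dark shield with the light rail at (309,178), and the white plate at (302,211). Next I localise these and go above the stand for a close look.

```bash
cat >h.py <<'E'
from cell import bot
import cv2,numpy as np
from scipy.spatial.transform import Rotation as R
def cam(name):
    k=bot.calibration(name)
    if name!="wrist":
        T=np.linalg.inv(k["extrinsics"])
    else:
        q=bot.read_tool_rot();W=np.eye(4)
        W[:3,:3]=R.from_quat(np.r_[q[1:],q[0]]).as_matrix();W[:3,3]=bot.read_position()
        T=W@k["hand_eye"]
    return k["mtx"],T
def back(M,T,uv,z):
    uv=np.atleast_2d(uv).astype(float)
    d=(np.linalg.inv(M)@np.c_[uv,np.ones(len(uv))].T).T@T[:3,:3].T
    return T[:3,3]+d*((z-T[2,3])/d[:,2])[:,None]
def proj(M,T,P):
    p=np.linalg.inv(T)@np.c_[np.atleast_2d(P),np.ones(len(np.atleast_2d(P)))].T
    p=(M@p[:3]);return (p[:2]/p[2]).T
def down(yaw,tilt=0):  # tool z down, tool y (closing) along world direction yaw
    y=np.array([np.cos(yaw),np.sin(yaw),0]);z=np.array([0,0,-1.]);x=np.cross(y,z)
    q=R.from_matrix(np.c_[x,y,z]).as_quat();return np.r_[q[3],q[:3]]
def shot(name,f):
    c=cam(name);i=bot.camera(name);cv2.imwrite(f"pics/{f}.png",cv2.cvtColor(i,cv2.COLOR_RGB2BGR));return c,i
E
python3 - <<'E'
from h import *
i=cv2.imread("pics/top0.png");M,T=cam("top")
hsv=cv2.cvtColor(i,cv2.COLOR_BGR2HSV)
m=cv2.inRange(hsv,(105,150,40),(130,255,255));m[:,200:]=0
for c in cv2.findContours(m,0,2)[0]:
    if cv2.contourArea(c)>300:
        P=back(M,T,c[:,0],.09)[:,:2]
        print("box",[np.round(v,3) for v in cv2.minAreaRect((P*1000).astype(np.float32))])
print("rail ends", back(M,T,[[283,170],[337,184]],.192)[:,:2].round(3))
print("plate", back(M,T,[[290,187],[326,195],[320,235],[280,226]],.072)[:,:2].round(3))
E
```

```text
box [array([640.646, 215.083]), array([ 64.326, 181.409]), np.float64(12.005)]
box [array([809.085, 238.359]), array([ 78.595, 174.294]), np.float64(25.263)]
rail ends [[ 0.676 -0.147]
 [ 0.637 -0.282]]
plate [[ 0.656 -0.165]
 [ 0.631 -0.264]
 [ 0.521 -0.244]
 [ 0.547 -0.136]]
```

```bash
python3 -c "
import cv2;i=cv2.imread('pics/top0.png');a=cv2.resize(i[130:245,255:365],None,fx=5,fy=5,interpolation=2);cv2.imwrite('pics/c.png',a)"
```

```text
(no output)
```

View pics/c.png

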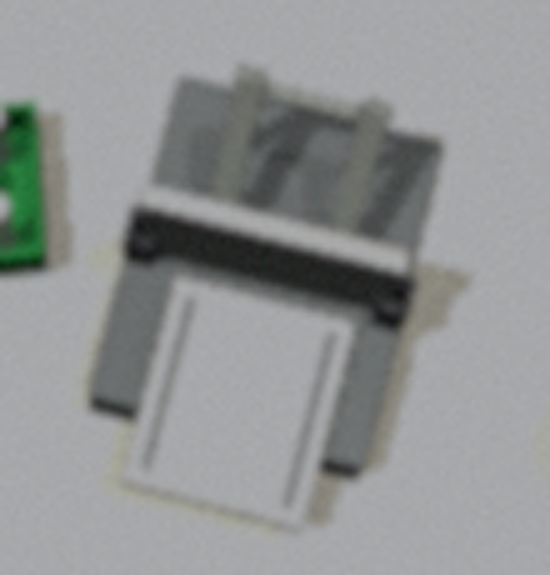

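The crop shows the whole stand: bars at the top (+x), the white rail from crop (142,198) to (412,265), and the plate overhanging the near side. Next, a close look with the wrist camera at the holder and then the stand.

```bash
python3 - <<'E'
from h import *
for s in (0,np.pi):
    for p,yw in (((.64,.215,.38),.21),((.655,-.215,.40),-.27)):
        print(s,bot.solve_ik(p,down(yw+s)))
bot.move_pose((.60,.10,.40),down(.21+np.pi if 0 else .21))
(M,T),i=shot("wrist","w1")
np.savez("w1.npz",M=M,T=T)
bot.move_pose((.61,-.23,.40),down(-.27))
(M,T),i=shot("wrist","w2")
np.savez("w2.npz",M=M,T=T)
print(bot.read_clock(),bot.read_joint_positions())
cv2.imwrite("pics/w12.png",cv2.resize(np.hstack([cv2.imread("pics/w1.png"),cv2.imread("pics/w2.png")]),(800,300)))
E
```

```text
0 [0.21486228 0.55698082 0.53864791 1.55246342 0.         1.5756586 ]
0 [-0.4241293   0.6061224   0.67327332  1.63794724  0.          1.41666702]
3.141592653589793 [ 0.21486228  0.55698082  0.53864791  1.55246342  0.         -1.56593405]
3.141592653589793 [-0.4241293   0.6061224   0.67327332  1.63794724  0.         -1.72492563]
4.45 [-4.71556280e-01  5.06211529e-01  5.05526775e-01  1.56995204e+00
  4.63923278e-04  1.36711331e+00]
```

View pics/w2.png

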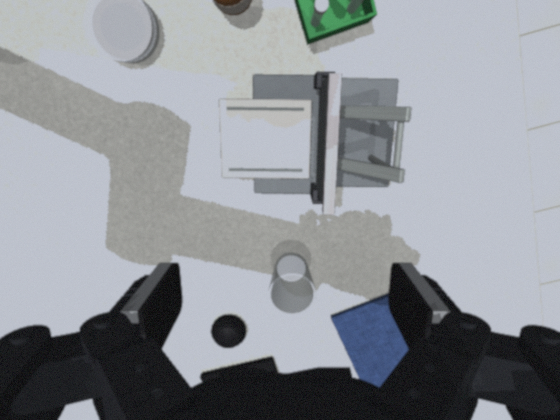

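View pics/w1.png

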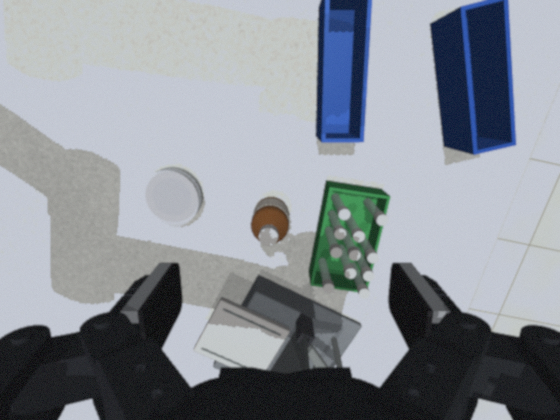

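w2 shows the deck front corners at (253,74) and (254,194). The rail top runs from about (335,73) to (328,213), and the plate corners are (221,98), (311,100), (309,179) and (220,178). w1 shows the holder's near rim end from (318,141) to (364,141), with side edges reaching (323,0) and (371,0). I'll turn these into positions.

```bash
python3 - <<'E'
from h import *
d=np.load("w2.npz");M,T=d["M"],d["T"]
def pr(n,uv,z):
    P=back(M,T,uv,z)[:,:2];print(n,P.round(4).tolist(),P.mean(0).round(4),"dir",round(float(np.arctan2(*(P[1]-P[0])[::-1])),3))
pr("rail",[[335,73],[328,213]],.192)
pr("deckfront",[[253,74],[254,194]],.06)
pr("deckback",[[398,79],[389,187]],.0)
pr("plate",[[220,178],[309,179],[311,100],[221,98]],.072)
pr("plateside2",[[221,98],[311,100]],.072)
d=np.load("w1.npz");M,T=d["M"],d["T"]
pr("hold end",[[318,141],[364,141]],.09)
pr("hold L",[[318,141],[322,2]],.09)
pr("hold R",[[364,141],[371,2]],.09)
M,T=cam("top")
print(bot.search_frame("top","holder")[:2])
E
```

```text
rail [[0.6816, -0.1456], [0.6434, -0.2772]] [ 0.6625 -0.2114] dir -1.853
deckfront [[0.5993, -0.1133], [0.5544, -0.2663]] [ 0.5768 -0.1898] dir -1.856
deckback [[0.7969, -0.17], [0.7542, -0.3254]] [ 0.7756 -0.2477] dir -1.839
plate [[0.5182, -0.2299], [0.6346, -0.2634], [0.6626, -0.1641], [0.5522, -0.1312]] [ 0.5919 -0.1972] dir -0.28
plateside2 [[0.5522, -0.1312], [0.6626, -0.1641]] [ 0.6074 -0.1477] dir -0.29
hold end [[0.6362, 0.1331], [0.6933, 0.1452]] [0.6647 0.1392] dir 0.208
hold L [[0.6362, 0.1331], [0.6041, 0.2872]] [0.6201 0.2102] dir 1.776
hold R [[0.6933, 0.1452], [0.659, 0.2988]] [0.6761 0.222 ] dir 1.791
[{'bbox': [115.8, 176.0, 70.6, 35.2], 'confidence': 0.91}, {'bbox': [110.1, 110.1, 71.7, 47.4], 'confidence': 0.72}]
```

```bash
python3 - <<'E'
from h import *
q=down(-.283)
bot.set_gripper(.6,grasp_force=50)
bot.move_pose((.6628,-.2125,.25),q)
print(bot.move_linear((.6628,-.2125,.167),speed=.08,until_force=10))
bot.set_gripper(0)
print("w",bot.read_gripper_width(),bot.read_finger_force(),bot.read_position())
bot.move_linear((.6628,-.2125,.23),speed=.08)
bot.move_linear((.6628,-.2125,.33),speed=.15)
print("w",bot.read_gripper_width(),bot.read_ft_force(),bot.read_clock())
bot.move_pose((.645,.2235,.33),down(.21))
print(bot.read_position(),bot.read_clock())
shot("side","s1");shot("top","t1");shot("wrist","w3")
a=cv2.imread("pics/s1.png")[100:380,80:360];b=cv2.imread("pics/w3.png")[:,100:500]
cv2.imwrite("pics/m1.png",np.hstack([cv2.resize(a,(400,400)),cv2.resize(b,(400,400))]))
E
```

```text
False
w 0.1309388340949463 49.0620481967926 [ 0.66310276 -0.21259151  0.16754551]
w 0.13411294831167347 [-0.21383029  0.30033274 -1.98866093] 8.9917
[0.64550774 0.22214063 0.32989843] 10.6
```

View pics/m1.png

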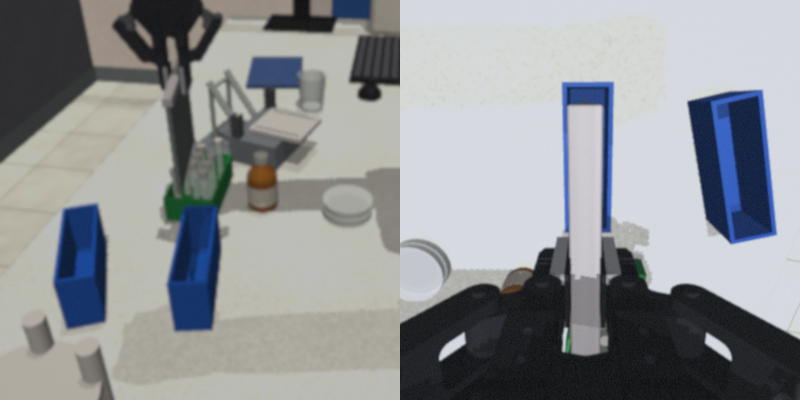

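The shield is gripped. In the wrist view it lines up with the holder, whose far rim is at about crop (588,85), original (288,89). I'll check the centring numerically and lower it.

```bash
python3 - <<'E'
from h import *
M,T=cam("wrist")
far=back(M,T,[[264,88],[312,87]],.09)[:,:2];print(far.round(4))
c=far.mean(0)-.088*np.array([-np.sin(.21),np.cos(.21)]);print("holder",c.round(4))
c=(.5*c+.5*np.array([.646,.2245]));q=down(.21)
bot.move_linear((*c,.24),speed=.15,rotation=q)
print(bot.move_linear((*c,.108),speed=.08,until_force=5))
print(bot.read_position(),bot.read_ft_force())
bot.set_gripper(.45);bot.wait(.3)
p=bot.read_position();bot.move_linear((p[0],p[1],.30),speed=.15)
print(bot.read_clock());shot("top","t2");shot("side","s2");shot("wrist","w4")
b=cv2.imread("pics/s2.png")[100:380,80:360];a=cv2.imread("pics/w4.png")[:,100:500]
cv2.imwrite("pics/m2.png",np.hstack([cv2.resize(b,(400,400)),cv2.resize(a,(400,400))]))
E
```

```text
[[0.6069 0.3028]
 [0.6551 0.314 ]]
holder [0.6494 0.2224]
True
[0.64761651 0.22342007 0.11250834] [-0.71471057 -0.4280444   4.41025092]
15.05
```

View pics/m2.png

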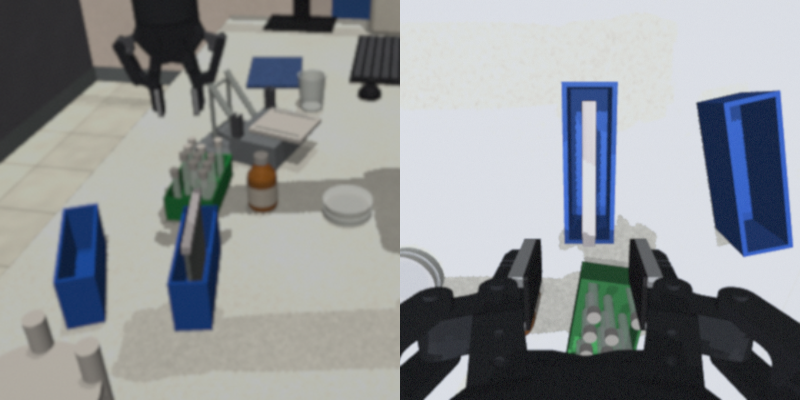

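The shield stands upright inside the holder; its rail is at crop (589,170), within the rim. Next is the plate. I will grip its overhanging edge with the tool pitched 25° below horizontal and swing it about its far edge. I check IK along the arc first.

```bash
cat >p.py <<'E'
from h import *
YAW=-.283;ex=np.array([np.cos(YAW),np.sin(YAW),0]);ey=np.array([-np.sin(YAW),np.cos(YAW),0]);O=np.array([.680,-.2175,0])
def W(x,y,z): return O+x*ex+y*ey+np.array([0,0,z])
def rot(th): # tool z pitched th below horizontal (deg), closing axis in the vertical plane
    a=np.deg2rad(th);z=np.cos(a)*ex-np.sin(a)*np.array([0,0,1]);y=np.sin(a)*ex+np.cos(a)*np.array([0,0,1.])
    q=R.from_matrix(np.c_[np.cross(y,z),y,z]).as_quat();return np.r_[q[3],q[:3]]
def held(th,xp=None,L=.092,y=0,dx=0,dz=0): # TCP when plate is at angle th with far wells corner at xp
    a=np.deg2rad(th);v=np.array([-np.cos(a),np.sin(a)]);m=np.array([np.sin(a),np.cos(a)])
    if xp is None:
        if th<=90: P=np.array([min(0,.012*(np.cos(a)*.7-np.sin(a))),.06])
        else: P=np.array([0,.06])-.012*m
    else: P=np.array([xp,.06])
    t=P+L*v+.006*m
    return W(t[0]+dx,y,t[1]+dz)
E
python3 - <<'E'
from p import *
for A in (15,25,35):
    a=np.deg2rad(A);t=W(-.123,-.004,.060)
    for b in (.1,.0):
        s=bot.solve_ik(t-b*(np.cos(a)*ex-np.sin(a)*np.array([0,0,1])),rot(A));print(A,b,None if s is None else s.round(2))
for th in (25,40,60,80,95,110,120):
    s=bot.solve_ik(held(th),rot(th));print(th,held(th).round(3),None if s is None else s.round(2))
E
```

```text
15 0.1 None
15 0.0 None
25 0.1 None
25 0.0 None
35 0.1 None
35 0.0 [-0.57  0.7  -1.27 -1.34  0.23  1.41]
25 [ 0.602 -0.195  0.104] [-0.54  0.77 -1.26 -1.58  0.24  1.46]
40 [ 0.615 -0.199  0.124] [-0.51  0.38 -1.05 -0.72  0.17  1.42]
60 [ 0.635 -0.204  0.143] [-0.46  0.32 -0.63  0.11  0.09  1.41]
80 [ 0.66  -0.212  0.152] [-0.43  0.52 -0.12  0.76  0.03  1.43]
95 [ 0.682 -0.218  0.152] [-0.41  0.77  0.35  1.23 -0.01  1.45]
110 [ 0.705 -0.225  0.149] [-0.39  1.21  1.19  1.89 -0.04  1.47]
120 [ 0.719 -0.229  0.143] None
```

```bash
python3 - <<'E'
from p import *
for A in (35,40,45,50,55,60,70):
    print(A)
    for z in (.045,.06,.09,.13,.18):
        print("  ",z,["x" if bot.solve_ik(W(x,-.004,z),rot(A)) is None else "o" for x in (-.12,-.13,-.14,-.15,-.16,-.18,-.20,-.22)])
for th in (35,40,45,50):
    print(th,bot.solve_ik(held(th,-.031,y=-.004),rot(th)))
E
```

```text
35
   0.045 ['o', 'o', 'x', 'x', 'x', 'x', 'x', 'x']
   0.06 ['o', 'o', 'x', 'x', 'x', 'x', 'x', 'x']
   0.09 ['o', 'o', 'x', 'x', 'x', 'x', 'x', 'x']
   0.13 ['o', 'o', 'o', 'x', 'x', 'x', 'x', 'x']
   0.18 ['o', 'o', 'o', 'o', 'o', 'x', 'x', 'x']
40
   0.045 ['o', 'o', 'o', 'o', 'x', 'x', 'x', 'x']
   0.06 ['o', 'o', 'o', 'o', 'x', 'x', 'x', 'x']
   0.09 ['o', 'o', 'o', 'o', 'o', 'x', 'x', 'x']
   0.13 ['o', 'o', 'o', 'o', 'o', 'x', 'x', 'x']
   0.18 ['o', 'o', 'o', 'o', 'o', 'o', 'o', 'x']
45
   0.045 ['o', 'o', 'o', 'o', 'o', 'o', 'x', 'x']
   0.06 ['o', 'o', 'o', 'o', 'o', 'o', 'x', 'x']
   0.09 ['o', 'o', 'o', 'o', 'o', 'o', 'x', 'x']
   0.13 ['o', 'o', 'o', 'o', 'o', 'o', 'o', 'x']
   0.18 ['o', 'o', 'o', 'o', 'o', 'o', 'o', 'o']
50
   0.045 ['o', 'o', 'o', 'o', 'o', 'o', 'o', 'x']
   0.06 ['o', 'o', 'o', 'o', 'o', 'o', 'o', 'o']
   0.09 ['o', 'o', 'o', 'o', 'o', 'o', 'o', 'o']
   0.13 ['o', 'o', 'o', 'o', 'o', 'o', 'o', 'o']
   0.18 ['o', 'o', 'o', 'o', 'o', 'o', 'o', 'o']
55
   0.045 ['o', 'o', 'o', 'o', 'o', 'o', 'o', 'o']
   0.06 ['o', 'o', 'o', 'o', 'o', 'o', 'o', 'o']
  
[... 250 characters left out ...]
0.09 ['o', 'o', 'o', 'o', 'o', 'o', 'o', 'o']
   0.13 ['o', 'o', 'o', 'o', 'o', 'o', 'o', 'o']
   0.18 ['o', 'o', 'o', 'o', 'o', 'o', 'o', 'o']
70
   0.045 ['o', 'o', 'o', 'o', 'o', 'o', 'o', 'o']
   0.06 ['o', 'o', 'o', 'o', 'o', 'o', 'o', 'o']
   0.09 ['o', 'o', 'o', 'o', 'o', 'o', 'o', 'o']
   0.13 ['o', 'o', 'o', 'o', 'o', 'o', 'o', 'o']
   0.18 ['o', 'o', 'o', 'o', 'o', 'o', 'o', 'o']
35 [-0.5506327   0.45775473 -1.20616396 -1.03591907  0.21835509  1.41479325]
40 [-0.53558421  0.35344367 -1.11568705 -0.75507987  0.19262894  1.40639253]
45 [-0.52079795  0.29253663 -1.01623136 -0.50909951  0.16734829  1.40105417]
50 [-0.50655823  0.26547759 -0.91039082 -0.29082353  0.14299326  1.39835925]
```

```bash
python3 - <<'E'
from p import *
q=rot(45);y=-.004
bot.move_pose(W(-.18,y,.22),q)
bot.set_gripper(.66,grasp_force=30)
bot.move_linear(W(-.18,y,.085),speed=.2,rotation=q)
def go(x,z,s,f):
    h=bot.move_linear(W(x,y,z),speed=s,rotation=q,until_force=f);print(h,(bot.read_position()-W(x,y,z)).round(4),bot.read_ft_force().round(1));return h
go(-.150,.055,.1,6)
go(-.1125,.057,.06,6)
go(-.106,.085,.06,10)
print(bot.read_clock());shot("side","s3");shot("top","t3")
i=cv2.imread("pics/s3.png")[120:240,200:360];j=cv2.imread("pics/t3.png")[130:250,240:400]
cv2.imwrite("pics/m3.png",cv2.resize(np.hstack([i,j]),(800,300),interpolation=2))
E
```

```text
False [0.0001 0.0001 0.0006] [-0.4  0.9 -0.5]
False [-0.0003  0.0003 -0.0003] [-0.8 -0.2 -0.5]
False [-0.0003  0.0001 -0.0001] [ 0.1  0.2 -0.2]
19.8917
```

View pics/m3.png

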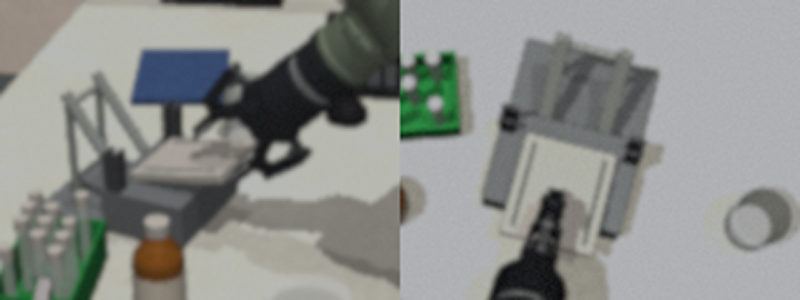

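The lower finger is under the plate's edge and the upper one is above it, with nothing disturbed. I'll lift it, grip it and find the deck by touch.

```bash
python3 - <<'E'
from p import *
q=rot(45);y=-.004
def go(x,z,s,f,y=y):
    h=bot.move_linear(W(x,y,z),speed=s,rotation=q,until_force=f);p=bot.read_position()-O
    print(h,round(p@ex,4),round(p@ey,4),round(p[2],4),bot.read_ft_force().round(1));return h
go(-.092,.129,.08,12)
bot.set_gripper(0);bot.wait(.1)
print("grip",bot.read_gripper_width(),bot.read_finger_force(),bot.read_ft_force().round(1))
p=bot.read_position()-O
go(p@ex,p[2]-.04,.04,2.5)
print(bot.read_clock());shot("side","s4")
cv2.imwrite("pics/m4.png",cv2.resize(cv2.imread("pics/s4.png")[100:240,190:370],None,fx=4,fy=4,interpolation=2))
E
```

```text
False -0.0925 -0.0039 0.1284 [-1.1 -0.3  0.3]
grip 0.14287028240233973 30.318657795432955 [0.7 0.1 1.8]
True -0.0909 -0.004 0.1299 [-1.4 -0.2  3.8]
21.5167
```

View pics/m4.png

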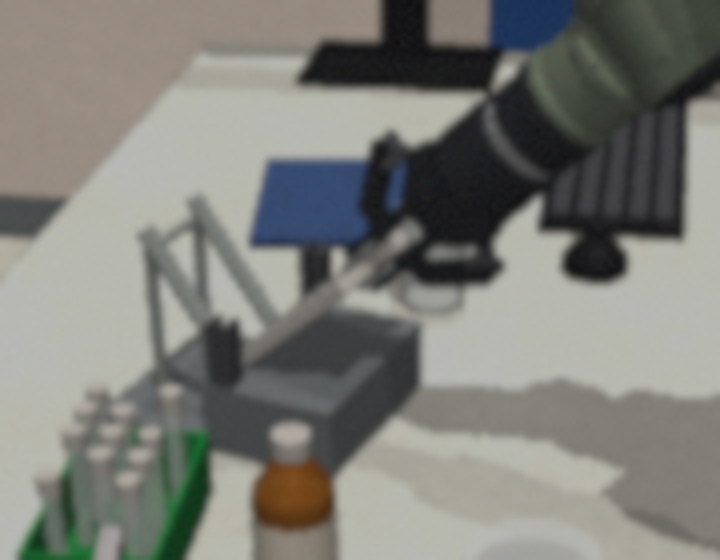

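The plate is held at 45° with its far edge on the deck (L≈0.093, far corner at x≈-29 mm). I'll push it to the stop, then swing it over.

```bash
python3 - <<'E'
from p import *
L=.093;y=-.001
def st():
    p=bot.read_position()-O;return round(p@ex,4),round(p@ey,4),round(p[2],4),bot.read_ft_force().round(1)
p=bot.read_position()-O
bot.move_linear(W(p@ex,y,p[2]+.0015),speed=.05,rotation=rot(45))
h=bot.move_linear(W(p@ex+.040,y,p[2]+.0015),speed=.04,rotation=rot(45),until_force=5)
print("stop",h,st());x=bot.read_position()-O
dx=x@ex-(held(45,L=L)-O)@ex;print("dx",dx)
if h and abs(dx)<.008:
    dx-=.001
    for th in (55,65,75,85,92,99,105):
        bot.move_linear(held(th,L=L,y=y,dx=dx,dz=.001),speed=.04 if th<90 else .025,rotation=rot(th))
        f=bot.read_ft_force();print(th,st(),round(bot.read_gripper_width(),3))
        if np.linalg.norm(f)>30: break
print(bot.read_clock(),bot.read_joint_positions().round(2))
E
```

```text
stop True (np.float64(-0.0892), np.float64(-0.0012), np.float64(0.1314), array([ 0.1, -1.5,  0.9]))
dx -0.025164996378483517
22.1 [-0.51  0.29 -1.01 -0.5   0.16  1.41]
```

```bash
python3 - <<'E'
from p import *
L=.093;y=-.001
def st():
    p=bot.read_position()-O;return round(p@ex,4),round(p@ey,4),round(p[2],4),bot.read_ft_force().round(1)
p=bot.read_position()-O;z=.1325
bot.move_linear(W(p@ex,y,z),speed=.05,rotation=rot(45));bot.wait(.2)
x0=(held(45,L=L)-O)@ex
bot.move_linear(W(x0-.010,y,z),speed=.05,rotation=rot(45));bot.wait(.1);print(st())
h=bot.move_linear(W(x0+.012,y,z),speed=.02,rotation=rot(45),until_force=6)
print("stop",h,st());x=bot.read_position()-O
dx=x@ex-x0;print("dx",dx)
if h and abs(dx)<.008:
    dx-=.001
    for th in (55,65,75,85,92,99,105):
        bot.move_linear(held(th,L=L,y=y,dx=dx,dz=.001),speed=.04 if th<90 else .025,rotation=rot(th))
        f=bot.read_ft_force();print(th,st(),round(bot.read_gripper_width(),3))
        if np.linalg.norm(f)>30: break
print(bot.read_clock(),bot.read_joint_positions().round(2))
E
```

```text
(np.float64(-0.0738), np.float64(-0.001), np.float64(0.1327), array([ 2.4, -0.1,  0.6]))
stop True (np.float64(-0.0734), np.float64(-0.001), np.float64(0.133), array([-1.5,  0.7,  2.3]))
dx -0.009311656130450194
23.3583 [-0.5   0.31 -0.97 -0.48  0.16  1.41]
```

```bash
python3 - <<'E'
from p import *
L=.093;y=-.001;z=.132
def st():
    p=bot.read_position()-O;return round(p@ex,4),round(p@ey,4),round(p[2],4),bot.read_ft_force().round(1)
x0=(held(45,L=L)-O)@ex
h=bot.move_linear(W(x0+.010,y,z),speed=.03,rotation=rot(45),until_force=11)
print("stop",h,st());x=bot.read_position()-O
dx=x@ex-x0;print("dx",dx)
if h and abs(dx)<.008:
    dx-=.001
    for th in (55,65,75,85,92,99,105):
        bot.move_linear(held(th,L=L,y=y,dx=dx,dz=.001),speed=.04 if th<90 else .025,rotation=rot(th))
        f=bot.read_ft_force();print(th,st(),round(bot.read_gripper_width(),3))
        if np.linalg.norm(f)>30: break
print(bot.read_clock(),bot.read_joint_positions().round(2))
E
```

```text
stop True (np.float64(-0.0699), np.float64(-0.0011), np.float64(0.1335), array([-3.4,  0.6,  3.3]))
dx -0.005819852721931307
55 (np.float64(-0.0583), np.float64(-0.0017), np.float64(0.144), array([-9.7,  1.6, 17.7])) 0.135
65 (np.float64(-0.0451), np.float64(-0.0017), np.float64(0.1519), array([-7.4,  1.3, 20.3])) 0.134
75 (np.float64(-0.0307), np.float64(-0.0016), np.float64(0.1573), array([-2.8,  0.9, 20.1])) 0.132
85 (np.float64(-0.0155), np.float64(-0.0016), np.float64(0.1597), array([-0.4,  0.3, 21.8])) 0.135
92 (np.float64(-0.0048), np.float64(-0.0016), np.float64(0.1599), array([ 1.9, -0.3, 21.1])) 0.134
99 (np.float64(0.0068), np.float64(-0.0015), np.float64(0.1597), array([ 5.1, -1.7, 21.2])) 0.133
105 (np.float64(0.0166), np.float64(-0.0015), np.float64(0.1584), array([ 8.2, -4. , 23.4])) 0.132
27.4 [-0.4   0.98  0.75  1.59 -0.03  1.46]
```

```bash
python3 - <<'E'
from p import *
def st():
    p=bot.read_position()-O;return round(p@ex,4),round(p@ey,4),round(p[2],4),bot.read_ft_force().round(1)
p=bot.read_position()-O
bot.move_linear(W(p@ex,-.0015,p[2]+.002),speed=.02,rotation=rot(105));bot.wait(.2);print(st())
for k in range(1,6):
    bot.move_linear(W(p@ex+.002*k,-.0015,p[2]+.002),speed=.02,rotation=rot(105));bot.wait(.1);print(k,st())
    if np.linalg.norm(bot.read_ft_force()[:2])>9: break
print(bot.read_clock())
E
```

```text
(np.float64(0.0163), np.float64(-0.0015), np.float64(0.16), array([ 0.6, -0.7, -1.6]))
1 (np.float64(0.0186), np.float64(-0.0015), np.float64(0.1604), array([ 0.2,  0.7, -1.4]))
2 (np.float64(0.0206), np.float64(-0.0015), np.float64(0.1604), array([-0.5,  0.7, -1.8]))
3 (np.float64(0.0222), np.float64(-0.0015), np.float64(0.1605), array([-1.8,  0.5,  1. ]))
4 (np.float64(0.0241), np.float64(-0.0015), np.float64(0.1605), array([-3.2,  1.6,  0.5]))
5 (np.float64(0.0258), np.float64(-0.0015), np.float64(0.1604), array([-5.4,  0.9,  1.6]))
29.975
```

The foot contact is where the model puts it. I'll release and withdraw along the tool axis.

```bash
python3 - <<'E'
from p import *
p=bot.read_position()-O;x,z=p@ex,p[2]
for d in (.03,.05,.07):
    for th in (90,95,100,105):
        s=bot.solve_ik(W(x+.3*d,-.0015,z+d),rot(th));print(d,th,None if s is None else s.round(2))
bot.set_gripper(.5);bot.wait(.3)
print(bot.read_ft_force().round(1),bot.read_clock())
E
```

```text
0.03 90 [-0.41  0.74  0.39  1.22  0.    1.45]
0.03 95 [-0.4   0.83  0.56  1.39 -0.01  1.45]
0.03 100 [-0.4   0.94  0.76  1.57 -0.02  1.46]
0.03 105 [-0.4   1.08  1.04  1.79 -0.03  1.46]
0.05 90 [-0.41  0.75  0.46  1.28  0.    1.45]
0.05 95 [-0.4   0.84  0.64  1.45 -0.01  1.45]
0.05 100 [-0.4   0.96  0.86  1.64 -0.02  1.46]
0.05 105 [-0.4   1.16  1.26  1.93 -0.03  1.46]
0.07 90 [-0.41  0.76  0.53  1.34  0.    1.45]
0.07 95 [-0.4   0.86  0.72  1.52 -0.01  1.45]
0.07 100 [-0.4   1.    0.98  1.73 -0.02  1.46]
0.07 105 None
[ 0.7  0.2 -0.3] 30.6833
```

```bash
python3 - <<'E'
from p import *
p=bot.read_position()-O;x,z=p@ex,p[2]
bot.move_linear(W(x+.0135,-.0015,z+.048),speed=.03,rotation=rot(105));print(bot.read_ft_force().round(1))
bot.move_linear(W(x+.01,-.0015,z+.11),speed=.05,rotation=rot(95));print(bot.read_ft_force().round(1))
bot.move_pose(W(-.13,-.03,.36),rot(90));bot.wait(.3)
c,_=shot("wrist","w5");np.savez("w5.npz",M=c[0],T=c[1])
shot("side","s5");shot("top","t5");print(bot.read_clock())
print(bot.search_frame("side","plate")[:1])
f=lambda n,a,b,c,d:cv2.resize(cv2.imread(f"pics/{n}.png")[a:b,c:d],(400,300),interpolation=2)
cv2.imwrite("pics/m5.png",np.vstack([np.hstack([f("s5",70,370,100,400) ,f("t5",100,280,80,420)]),np.hstack([f("s5",110,230,190,350),f("w5",0,420,0,560)])]))
E
```

```text
[-0.4  0.3 -0.1]
[ 0.3 -0.1  0.8]
35.1333
[{'bbox': [222.5, 145.6, 41.9, 38.4], 'confidence': 0.72}]
```

View pics/m5.png

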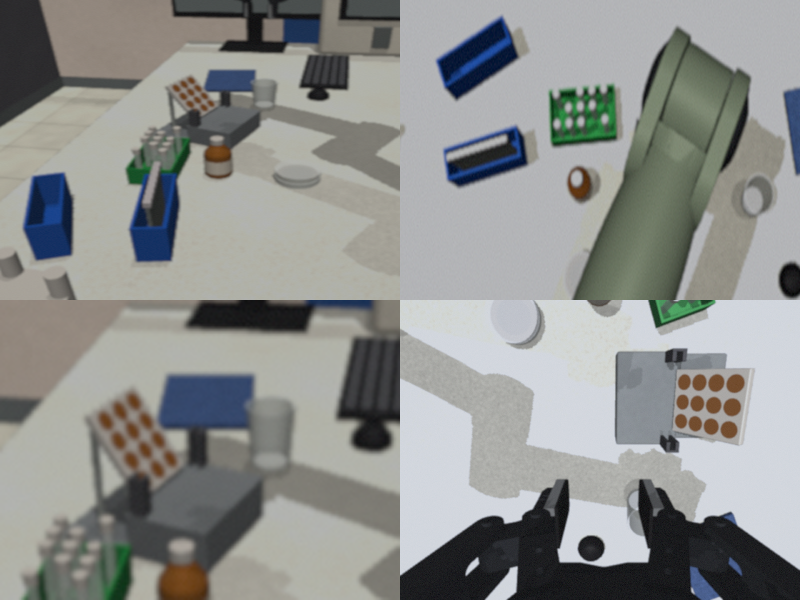

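The plate leans on the bars with its wells showing, and the shield is in the holder. I'll do one numeric check of how squarely it sits, from the amber wells.

```bash
python3 - <<'E'
from p import *
d=np.load("w5.npz");M,T=d["M"],d["T"]
hsv=cv2.cvtColor(cv2.imread("pics/w5.png"),cv2.COLOR_BGR2HSV)
m=cv2.inRange(hsv,(5,90,60),(20,255,255));m[:,:360]=0;m[:80]=0
n,_,s,c=cv2.connectedComponentsWithStats(m);c=c[1:][s[1:,4]>60];print(len(c))
a=np.deg2rad(35);ez=np.array([0,0,1]);u=np.sin(a)*ex+np.cos(a)*ez;nn=-np.cos(a)*ex+np.sin(a)*ez;F=W(.0246,0,.116)
D=(np.linalg.inv(M)@np.c_[c,np.ones(len(c))].T).T@T[:3,:3].T
P=T[:3,3]+D*(((F-T[:3,3])@nn)/(D@nn))[:,None]
q=np.c_[(P-F)@ey,(P-F)@u]*1000;o=np.argsort(q[:,1]);q=q[o];print(q.round(1).tolist(),q.mean(0))
for k in range(0,len(q),3):
    r=q[k:k+3];r=r[np.argsort(r[:,0])];e=r[-1]-r[0];print("row tilt",np.arctan2(e[1],e[0]).round(3))
E
```

```text
12
[[29.7, -42.8], [-34.0, -42.7], [-2.1, -42.7], [-2.1, -14.9], [29.8, -14.9], [-34.0, -14.7], [29.8, 13.0], [-2.2, 13.1], [-34.1, 13.3], [29.8, 41.0], [-2.0, 41.1], [-34.0, 41.2]] [-2.12379828 -0.81435738]
row tilt -0.002
row tilt -0.003
row tilt -0.005
row tilt -0.003
```

The plate is square (row tilt at most 0.005 rad), centred to about 2 mm, and seated at the foot of the bars. I'm handing the job in.

```bash
python3 -c "
from cell import bot
print(bot.read_clock(),bot.close_job())"
```

```text
the job is handed in; nothing more can be done
35.1833 None
```

The job is handed in at 35.2 s of robot time: the shield stands in the nearer holder, and the plate leans squarely on the stand's bars with its wells showing; nothing else on the bench looked moved in the last pictures.

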